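# Load the grill scrapers into the steriliser and close its drop guard

### The arm

A 6-joint arm with a two-finger parallel gripper is mounted at the origin on the work surface. World frame = base frame: x ahead of the robot, y to its left, z up, the work surface at z = 0. Lengths are in m, angles in rad, forces in N, time in s.
With the tool pointing down it reaches from about 0.3 to 0.775 m from the base axis. Payload 14.6 kg.
Tool frame: the origin (TCP) lies on the centre line of the jaws, within the pads' length; the fingertips stand 25 mm ahead of it and the grasp point (between the pads) lies 6 mm ahead of it (ctrl.tip_reach is the distance from the TCP to the fingertips, in m); z points along the fingers, y is the line along which they close (so a half turn about z gives the same grasp; the last joint's range is limited). The gripper opens to 94 mm and grips with 3 to 60 N. Pads are 16 mm wide; open, the fingers measure 119 mm over their backs; the gripper's body (75 mm by 177 mm) begins 78 mm behind the grasp point.
Start: joints at [-1.308, 0.3, 1.521, -0, 1.321, -0.067], TCP at [0.178, -0.52, 0.23] pointing down, gripper open.
Joint ranges: [-3.03, 3.03], [-0.79, 2.21], [0.23, 2.52], [-1.04, 4.18], [0, 3.07], [-2.55, 2.55]. Speed limits (rad/s): [2.22, 2.22, 2.57, 3.14, 3.14, 3.14].

### API

Orientations are given as [roll, pitch, yaw] about the fixed x, y, z axes, in that order (R = Rz(yaw) Ry(pitch) Rx(roll)).
In Python, from station import ctrl gives the robot as it stands. The module is installed in compiled form; this text tells all that it offers.
- The arm moves only by the tool apply_moves, never from a script. Its argument "deltas" is a list of rows, each a list of 7 numbers: the closure in counts, from 0 (fully open) to 255 (shut), then the shift along the world's x, y, z in cm, then the turn, a rotation vector about the world's x, y, z in rad. In form: [[jaw, tx, ty, tz, ax, ay, az], ...]. A call has 1 to 10 rows; each row shifts and turns the commanded pose from where the row before left it; what a row does not reach is not made up. A row lasts 1/10 s, in which the tool goes at most 50 mm and 8.59 degrees, less where a joint would pass 70% of its speed; a pose out of reach is approached as far as the arm can. A call with a gripper value outside its range is refused whole. The fingers move at their own pace and stop on an object; "grip_force" is the grip in N (left out, the last holds). Time passes only in rows, so rows that do not move let the fingers close. It gives the time, the measured TCP pose, the force, the opening and the grip force at its end, in the units of the state.
- ctrl.get_obs(): the state, without advancing time (a new reading comes with each control period).
- ctrl.camera(name): name is "scene" or "top" or "wrist"; returns a dict with "img" (480x640x3 uint8, red, green, blue), "K" (3x3 intrinsics, pixels), "pose" (4x4, takes a point from camera to world coordinates); the wrist camera has in their place "hand_eye" (4x4, takes a point from camera to tool coordinates, whose origin is the TCP and whose axes are the flange's). Camera axes: x right, y up, looking along -z (the intrinsics and any distortion apply to the point x, -y, -z); pixel columns grow to the right and rows downward; lengths in m; the calibration is good to about 2 mm. A picture is of the moment at which its call begins: read the wrist's pose just before it. There is no depth.
- ctrl.hand_in(): hands the job in; it is judged then, once.
The state is a dict: "time_s": time; "qpos": joint angles; "joint_vel": joint speeds; "tau": joint torques, N m; "ee_pos": TCP position; "eef_rot": TCP orientation; "force": force on the tool from outside, world axes, zero at the start; "moment": the same for the moment, N m; "grip_width": finger opening in m; "grip_force": force on a finger pad.
Only numpy, scipy, OpenCV 4.12 (cv2) and the standard library are available. Lean on these libraries where they do the work, as an engineer would, in place of code of your own. Each camera call takes 0.05 s, during which the arm holds its last target. There are 200 camera calls.

### The job

Raise the steriliser cabinet's drop guard and hook its slotted bar into the notch so that it stays up by itself, then pull the tray fully out and lay every grill scraper flat in a groove of the row that matches its length (short, medium or long), one to a groove. Then push the tray fully home while the guard is still hooked up, unhook the bar and let the guard down all the way. Leave the other things on the counter where they stand.

Things in the scene. Friction and masses are not known exactly. Their poses are not given: they have to be found in the camera images.
- cabinet: steriliser cabinet: aluminium-coloured box 375 mm wide, 155 mm high, open towards the robot. Origin on the counter, under the middle of the guard's plane at its front. Axes: x points away from the robot into the cabinet (it reaches 244 mm back), y along its front, z up. Two dark posts, 250 mm tall, centres 375 mm apart, guide the guard.
- guard (a joint): height of the drop guard above its lowest place, m: 0 fully down, 0.100 its upper stop. A clear panel with a yellow rim, 350 mm wide, 80 mm high, lower edge 45 mm above the counter when down, sliding straight up and down across the cabinet's front. Guard and bar weigh about 0.5 kg and sink back (damped) when let go, unless hooked.
- bar (a joint): lean of the guard's slotted bar, rad: 0 upright, growing as its top leans back along the cabinet's +x, stop at 0.55. A light spring (0.16 N m/rad) returns it upright. Hinged on the guard's top, 130 mm above the counter when the guard is down. Hooked, it leans about 0.34 to 0.44 with the guard at about 0.070.
- cross_pin (a point): middle of the steel cross pin (8 mm thick, 24 mm long, along the cabinet's y) that closes the upper end of the bar's slot, 55 mm from the bar's hinge and 50 mm below the handle. The slot straddles the red prong; this pin goes into the notch. Leans with the bar.
- guard_handle (a point): grip point of the black side handle on the bar's top, 105 mm from the hinge: a level round grip 22 mm thick, reaching 80 mm from the bar along the cabinet's -y; this point is on its axis, 45 mm from the bar. It turns in the grip as the bar leans. 235 mm above the counter with the guard down; hooked, about 297 mm and 41 mm farther along +x. Leans with the bar.
- notch (a point): middle of the notch's floor, in the red prong (8 mm thick along y) on the cabinet's roof behind the guard: 246.7 mm above the counter, 21.4 mm behind the guard's plane; axes as the cabinet. Open upward, 12 mm wide along x, front lip 10 mm high, back wall 18 mm. To hook: guard up about 86 mm, handle level along +x by 41 mm, down about 24 mm. To unhook: up about 22 mm, back 41 mm, down.
- tray (a joint): how far the steel tray is pulled out of the cabinet towards the robot (along the cabinet's -x), m: 0 fully home, 0.170 fully out. It slides with about 1.5 N of friction and stays where it is left. Its 60 mm high front plate stands right behind the guard, so it is locked unless the guard is up.
- tray_handle (a point): on the tray's red handle, an upright block 26 mm wide (along y), 22 mm deep (along x), reaching from 14 to 66 mm above the counter; this point is in its middle, 45 mm above the counter. It stands 60 mm in front of the guard's plane when the tray is home. Axes as the cabinet.
- row_short (a point): middle of the tray's row for the short scrapers, on the tray's floor, 12 mm above the counter; moves with the tray, axes as the cabinet. The row has two grooves side by side, along x, centred 27 mm to either side of this point along y, each 82 mm long and 50 mm wide between ribs and end blocks 8 mm high above the floor. Blue blocks shorten the grooves at both ends.
- row_medium (a point): middle of the tray's row for the medium scrapers, on the tray's floor, 12 mm above the counter; moves with the tray, axes as the cabinet. The row has two grooves side by side, along x, centred 27 mm to either side of this point along y, each 112 mm long and 50 mm wide between ribs and end blocks 8 mm high above the floor. Blue blocks shorten the grooves at both ends.
- row_long (a point): middle of the tray's row for the long scrapers, on the tray's floor, 12 mm above the counter; moves with the tray, axes as the cabinet. The row has two grooves side by side, along x, centred 27 mm to either side of this point along y, each 142 mm long and 50 mm wide between ribs and end blocks 8 mm high above the floor. The rear wall and front plate of the tray end the grooves.
- short_a_mid (a point): centre of a short grill scraper, 70 mm long along its x: square wooden handle 26 x 26 mm from -x over 70 % of the length (the centre is on the handle), thin steel blade 24 mm wide at the +x end. Weighs 63 g, more or less. The centre is 13 mm above what it lies on. None if absent. Short, medium and long ones differ only in length (70, 100, 130 mm).
- short_b_mid (a point): centre of a short grill scraper, 70 mm long along its x: square wooden handle 26 x 26 mm from -x over 70 % of the length (the centre is on the handle), thin steel blade 24 mm wide at the +x end. Weighs 63 g, more or less. The centre is 13 mm above what it lies on. None if absent. Short, medium and long ones differ only in length (70, 100, 130 mm).
- medium_a_mid (a point): centre of a medium grill scraper, 100 mm long along its x: square wooden handle 26 x 26 mm from -x over 70 % of the length (the centre is on the handle), thin steel blade 24 mm wide at the +x end. Weighs 90 g, more or less. The centre is 13 mm above what it lies on. None if absent. Short, medium and long ones differ only in length (70, 100, 130 mm).
- medium_b_mid (a point): centre of a medium grill scraper, 100 mm long along its x: square wooden handle 26 x 26 mm from -x over 70 % of the length (the centre is on the handle), thin steel blade 24 mm wide at the +x end. Weighs 90 g, more or less. The centre is 13 mm above what it lies on. None if absent. Short, medium and long ones differ only in length (70, 100, 130 mm).
- long_a_mid (a point): centre of a long grill scraper, 130 mm long along its x: square wooden handle 26 x 26 mm from -x over 70 % of the length (the centre is on the handle), thin steel blade 24 mm wide at the +x end. Weighs 117 g, more or less. The centre is 13 mm above what it lies on. None if absent. Short, medium and long ones differ only in length (70, 100, 130 mm).
- long_b_mid (a point): centre of a long grill scraper, 130 mm long along its x: square wooden handle 26 x 26 mm from -x over 70 % of the length (the centre is on the handle), thin steel blade 24 mm wide at the +x end. Weighs 117 g, more or less. The centre is 13 mm above what it lies on. None if absent. Short, medium and long ones differ only in length (70, 100, 130 mm).
- colander: red plastic colander, 200 mm across, 85 mm high; origin under its middle. A bystander, to be left alone.
- salt_cellar: glass salt cellar with a steel lid, 72 mm across, 66 mm high; origin under its middle. A bystander, to be left alone.
- plate: yellow melamine plate, 200 mm across; origin under its middle. A bystander, to be left alone.
- mug: blue mug, 80 mm across, 90 mm high; origin under its middle. A bystander, to be left alone.
There are look-alikes about, which are no part of the job. What is shaped like the part that bears medium_b_mid but green or turquoise is not meant.

How it is judged:
On the way, in this order (a step that is already met when the one before it is completed fails the run):
1. the guard is up, held by its bar in the notch, and let go (value of joint guard between 0.062 and 0.078 m and value of joint bar above 0.25 rad and contact force between the fingers and bar below 0.3 N and contact force between the fingers and guard below 0.3 N), for 0.3 s.
2. with the guard hooked up, the tray is pulled out (value of joint guard between 0.062 and 0.078 m and value of joint bar above 0.25 rad and value of joint tray above 0.145 m), for 0.2 s.
3. with the tray still out, every scraper lies in the row for its length (x of short_a_mid in the frame of row_short between -0.02 and 0.02 m and y of short_a_mid in the frame of row_short between -0.052 and 0.052 m and z of short_a_mid in the frame of row_short between 0.005 and 0.019 m and angle between the x axis of each of short_a_mid, short_b_mid and the x axis of row_short, either way round below 0.2 rad and x of short_b_mid in the frame of row_short between -0.02 and 0.02 m and y of short_b_mid in the frame of row_short between -0.052 and 0.052 m and z of short_b_mid in the frame of row_short between 0.005 and 0.019 m and x of medium_a_mid in the frame of row_medium between -0.02 and 0.02 m and y of medium_a_mid in the frame of row_medium between -0.052 and 0.052 m and z of medium_a_mid in the frame of row_medium between 0.005 and 0.019 m and angle between the x axis of each of medium_a_mid, medium_b_mid and the x axis of row_medium, either way round below 0.2 rad and x of medium_b_mid in the frame of row_medium between -0.02 and 0.02 m and y of medium_b_mid in the frame of row_medium between -0.052 and 0.052 m and z of medium_b_mid in the frame of row_medium between 0.005 and 0.019 m and x of long_a_mid in the frame of row_long between -0.02 and 0.02 m and y of long_a_mid in the frame of row_long between -0.052 and 0.052 m and z of long_a_mid in the frame of row_long between 0.005 and 0.019 m and angle between the x axis of each of long_a_mid, long_b_mid and the x axis of row_long, either way round below 0.2 rad and x of long_b_mid in the frame of row_long between -0.02 and 0.02 m and y of long_b_mid in the frame of row_long between -0.052 and 0.052 m and z of long_b_mid in the frame of row_long between 0.005 and 0.019 m and value of joint tray above 0.1 m), for 0.3 s.
4. the loaded tray is home and the guard is still hooked up (value of joint guard between 0.062 and 0.078 m and value of joint bar above 0.25 rad and value of joint tray below 0.008 m), for 0.2 s.
At the end, for the whole second after the job is handed in: The guard is down (within 6 mm) with its bar upright (within 0.12 rad), the tray is home (within 8 mm), and every scraper lies flat in its own row of the tray: within 20 mm of the row's middle lengthwise, 52 mm across, within 0.2 rad of the groove's direction, resting on the tray's floor (value of joint guard below 0.006 m and value of joint bar below 0.12 rad and value of joint tray below 0.008 m and x of short_a_mid in the frame of row_short between -0.02 and 0.02 m and y of short_a_mid in the frame of row_short between -0.052 and 0.052 m and z of short_a_mid in the frame of row_short between 0.005 and 0.019 m and angle between the x axis of each of short_a_mid, short_b_mid and the x axis of row_short, either way round below 0.2 rad and x of short_b_mid in the frame of row_short between -0.02 and 0.02 m and y of short_b_mid in the frame of row_short between -0.052 and 0.052 m and z of short_b_mid in the frame of row_short between 0.005 and 0.019 m and x of medium_a_mid in the frame of row_medium between -0.02 and 0.02 m and y of medium_a_mid in the frame of row_medium between -0.052 and 0.052 m and z of medium_a_mid in the frame of row_medium between 0.005 and 0.019 m and angle between the x axis of each of medium_a_mid, medium_b_mid and the x axis of row_medium, either way round below 0.2 rad and x of medium_b_mid in the frame of row_medium between -0.02 and 0.02 m and y of medium_b_mid in the frame of row_medium between -0.052 and 0.052 m and z of medium_b_mid in the frame of row_medium between 0.005 and 0.019 m and x of long_a_mid in the frame of row_long between -0.02 and 0.02 m and y of long_a_mid in the frame of row_long between -0.052 and 0.052 m and z of long_a_mid in the frame of row_long between 0.005 and 0.019 m and angle between the x axis of each of long_a_mid, long_b_mid and the x axis of row_long, either way round below 0.2 rad and x of long_b_mid in the frame of row_long between -0.02 and 0.02 m and y of long_b_mid in the frame of row_long between -0.052 and 0.052 m and z of long_b_mid in the frame of row_long between 0.005 and 0.019 m); the robot touches nothing.
It fails at once if a bystander is shoved more than 4 cm or tipped over (distance of any of colander, salt_cellar, plate, mug from where it was at the start of the episode above 0.04 m or angle between any of colander, salt_cellar, plate, mug's own z axis and vertical above 0.5 rad).
Of short_a, medium_a, long_a, long_b, short_b, medium_b only 3 to 5 are there at a start; the rules pass over those that are not, and their reading is None.
At some moment in a run one of short_a, medium_a, long_a, long_b, short_b, medium_b may be knocked a few centimetres aside while the robot is not near it.
Once in a run the grip may slacken for a moment while it holds something.
It also fails if it takes over 210 s, if anything falls off the work surface, if the arm or the gripper's body presses on something with over 40 N, if the wrist force passes 120 N, or if a joint passes its speed limit or range.

## Working session

There is one attempt and no reset: what is moved stays moved. The work goes in short steps, Python scripts to look and compute and a tool call to move; the robot and the scene stay as the last step left them, time stands still between calls to the robot, and variables do not carry over. Pictures are saved under pics/ and viewed, at most 14 in all, crops included, and the job is handed in when it is done.

Besides the shell and the picture viewer there is one more tool, called after "Emit:" as name(argument=value, ...) on one line, values as JSON. apply_moves: Moves the arm, as the interface text tells. Its arguments: {"type":"object","properties":{"deltas":{"type":"array"},"grip_force":{"type":"number"}},"required":["deltas"]}

```bash
mkdir -p pics; cat > h.py <<'E'
import numpy as np, cv2
from scipy.spatial.transform import Rotation as R
from station import ctrl
def cam(n):
    o=ctrl.get_obs(); c=ctrl.camera(n)
    if n=='wrist':
        T=np.eye(4); T[:3,3]=o['ee_pos']; T[:3,:3]=R.from_euler('xyz',o['eef_rot']).as_matrix()
        c['pose']=T@c['hand_eye']
    return c
def save(c,f): cv2.imwrite('pics/'+f,c['img'][:,:,::-1])
def ray(c,u,v,z):
    K=c['K']; d=np.array([(u-K[0,2])/K[0,0],-(v-K[1,2])/K[1,1],-1.])
    P=c['pose']; w=P[:3,:3]@d; o=P[:3,3]; return o+w*(z-o[2])/w[2]
def proj(c,p):
    P=c['pose']; q=P[:3,:3].T@(np.array(p)-P[:3,3]); K=c['K']
    return K[0,0]*q[0]/-q[2]+K[0,2], K[1,1]*-q[1]/-q[2]+K[1,2]
E
python3 - <<'E'
from h import *
import pickle
d={}
for n in ('scene','top'):
    c=cam(n); save(c,n+'0.png'); d[n]=c; print(n,c.keys(),c['K'].round(1).tolist(),c['pose'].round(3).tolist())
pickle.dump(d,open('c0.pkl','wb'))
print(ctrl.get_obs(),ctrl.tip_reach)
E
```

```text
scene dict_keys(['img', 'K', 'pose']) [[588.9, 0.0, 323.9], [0.0, 588.9, 236.7], [0.0, 0.0, 1.0]] [[-0.99, -0.102, 0.099, 0.688], [0.141, -0.782, 0.607, 0.932], [0.016, 0.615, 0.789, 1.318], [0.0, 0.0, 0.0, 1.0]]
top dict_keys(['img', 'K', 'pose']) [[449.9, 0.0, 316.2], [0.0, 449.9, 236.1], [0.0, 0.0, 1.0]] [[-0.024, 0.991, -0.134, 0.366], [-1.0, -0.025, -0.002, 0.03], [-0.005, 0.134, 0.991, 1.491], [0.0, 0.0, 0.0, 1.0]]
{'time_s': 0.1, 'qpos': array([-1.30758863e+00,  3.00390176e-01,  1.52151895e+00,  8.67097432e-06,
        1.32070539e+00, -6.65806020e-02]), 'joint_vel': array([ 0.0003119 , -0.00154224, -0.00070091,  0.00167788, -0.00183592,
       -0.00112239]), 'tau': array([ 7.82167390e-04, -5.32644117e+01, -3.53283548e+01,  7.08883395e-02,
        2.34798691e-02, -9.07089384e-05]), 'ee_pos': array([ 0.17806762, -0.52015311,  0.22995699]), 'eef_rot': array([-3.14057361e+00, -7.63664076e-05,  3.29786114e-01]), 'force': array([ 0.25494336, -0.18868289,  0.69473298]), 'moment': array([-0.0151775 ,  0.03780676, -0.01731785]), 'grip_force': 0.0, 'grip_width': 0.09424317825160339} 0.025
```

View pics/scene0.png

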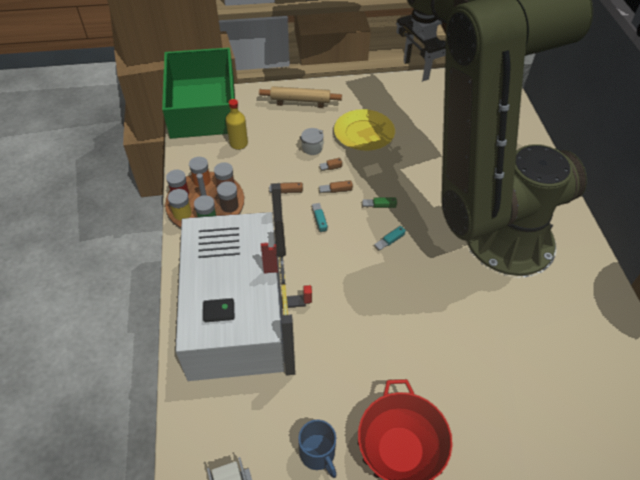

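View pics/top0.png

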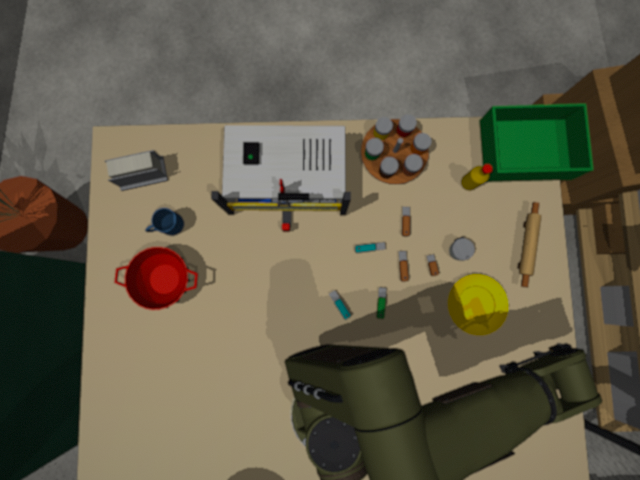

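Top view (up = +x, right = −y) shows the cabinet at (285,165), posts (222,202)/(345,202), tray handle (286,220), and brown scrapers at (406,221), (404,266) and (433,265). The turquoise ones (370,247), (340,304) and the green one (382,302) are look-alikes. I'll confirm with an enlarged crop and measurements.

```bash
cat > seg.py <<'E'
from h import *
def scrapers(c,z=0.02,xr=(0.2,0.75),yr=(-0.5,0.3)):
    hsv=cv2.cvtColor(c['img'],cv2.COLOR_RGB2HSV)
    m=((hsv[...,0]<14)&(hsv[...,1]>105)&(hsv[...,2]>40)&(hsv[...,2]<200)).astype(np.uint8)
    n,l,s,ce=cv2.connectedComponentsWithStats(m)
    out=[]
    for i in range(1,n):
        if s[i,4]<25: continue
        p=ray(c,*ce[i],z)
        if not(xr[0]<p[0]<xr[1] and yr[0]<p[1]<yr[1]): continue
        ct=max(cv2.findContours((l==i).astype(np.uint8),0,1)[0],key=len)[:,0]
        w=np.array([ray(c,*q,z)[:2] for q in ct],np.float32)
        (cx,cy),wh,a=cv2.minAreaRect(w); b=cv2.boxPoints(((cx,cy),wh,a))
        e=[b[1]-b[0],b[2]-b[1]]; e=max(e,key=np.linalg.norm)
        out.append((ce[i].round(0).tolist(),s[i,4],np.round([cx,cy],3).tolist(),np.round(sorted(wh),3).tolist(),round(np.degrees(np.arctan2(e[1],e[0])),1)))
    return out
E
python3 - <<'E'
from seg import *
import pickle
d=pickle.load(open('c0.pkl','rb'))
for n in d:
    print(n); [print(' ',o) for o in scrapers(d[n],0.026)]
t,s=d['top'],d['scene']
a=cv2.resize(t['img'][170:330,200:450],(800,512),interpolation=3)
b=cv2.resize(s['img'][150:390,160:420],(650,600),interpolation=3)
cv2.imwrite('pics/a.png',a[:,:,::-1]);cv2.imwrite('pics/b.png',b[:,:,::-1])
E
```

```text
scene
  ([334.0, 162.0], np.int32(60), [0.453, -0.346], [0.028, 0.038], np.float32(2.7))
  ([291.0, 187.0], np.int32(147), [0.596, -0.26], [0.032, 0.06], np.float32(-7.3))
  ([340.0, 185.0], np.int32(120), [0.448, -0.247], [0.029, 0.064], np.float32(2.4))
  ([269.0, 258.0], np.int32(358), [0.684, -0.013], [0.041, 0.095], np.float32(84.7))
  ([307.0, 294.0], np.int32(142), [0.595, 0.117], [0.021, 0.052], np.float32(82.6))
top
  ([281.0, 186.0], np.int32(39), [0.735, 0.144], [0.01, 0.041], np.float32(-0.8))
  ([406.0, 226.0], np.int32(91), [0.592, -0.262], [0.023, 0.064], np.float32(-3.0))
  ([285.0, 227.0], np.int32(77), [0.597, 0.133], [0.027, 0.03], np.float32(88.6))
  ([404.0, 271.0], np.int32(92), [0.444, -0.248], [0.023, 0.062], np.float32(-2.8))
  ([433.0, 270.0], np.int32(46), [0.443, -0.344], [0.022, 0.03], np.float32(36.0))
```

View pics/a.png

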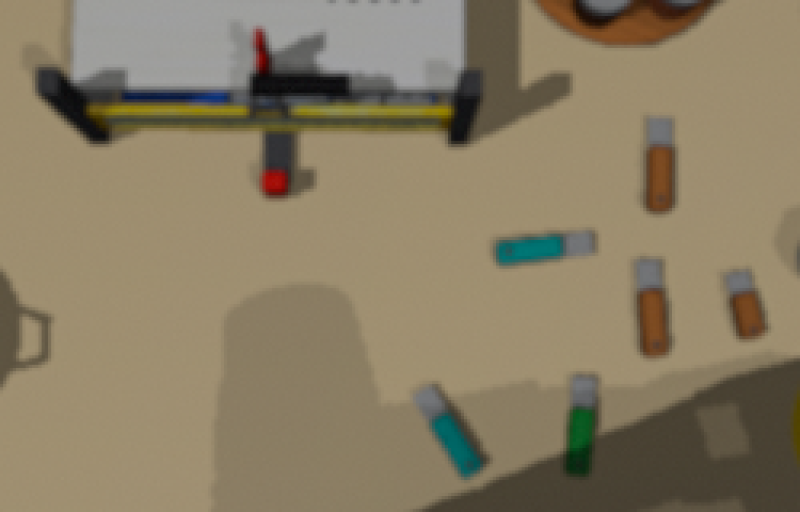

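View pics/b.png

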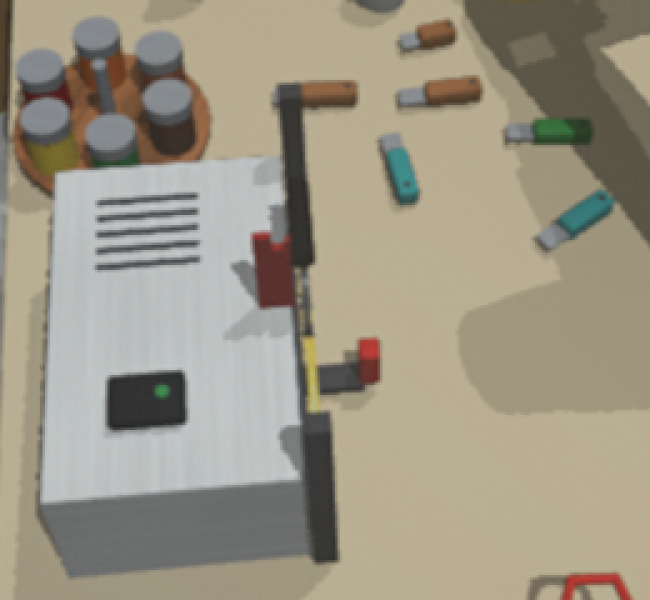

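```bash
python3 - <<'E'
from h import *
import pickle
d=pickle.load(open('c0.pkl','rb')); t,s=d['top'],d['scene']
T=lambda x,y:(200+x/3.2-.3,170+y/3.2-.3); S=lambda x,y:(160+x/2.5-.3,150+y/2.5-.3)
def f(n,c,p,z): print(n,ray(c,*p,z).round(4),np.round(p,1))
f('postL',t,T(49,78),.25); f('postR',t,T(470,80),.25)
f('postL',s,S(316,417),.25); f('postR',s,S(289,90),.25)
f('handle in',t,T(251,86),.246); f('handle out',t,T(349,86),.246)
f('trayh',t,T(275,184),.066);f('trayh',s,S(370,347),.066)
f('prong',t,T(260,36),.27)
f('handle s tip',s,S(294,0+262),.235)
for p in [(645,118),(675,118),(645,212),(672,212)]: f('m1',t,T(*p),.015)
for p in [(635,259),(662,259),(640,354),(668,354)]: f('m2',t,T(*p),.015)
for p in [(727,274),(750,269),(740,337),(766,330)]: f('s',t,T(*p),.015)
# dark posts/handle: scene handle region
E
```

```text
postL [0.6604 0.3149 0.25  ] [215.  194.1]
postR [ 0.6492 -0.0561  0.25  ] [346.6 194.7]
postL [0.661  0.3086 0.25  ] [286.1 316.5]
postR [ 0.6496 -0.0624  0.25  ] [275.3 185.7]
handle in [0.6496 0.1372 0.246 ] [278.1 196.6]
handle out [0.6474 0.0506 0.246 ] [308.8 196.6]
trayh [0.5897 0.1299 0.066 ] [285.6 227.2]
trayh [0.5941 0.1278 0.066 ] [307.7 288.5]
prong [0.6884 0.1267 0.27  ] [281. 181.]
handle s tip [0.6639 0.1362 0.235 ] [277.3 254.5]
m1 [ 0.6577 -0.2534  0.015 ] [401.3 206.6]
m1 [ 0.6569 -0.2847  0.015 ] [410.6 206.6]
m1 [ 0.5588 -0.2486  0.015 ] [401.3 236. ]
m1 [ 0.5581 -0.2764  0.015 ] [409.7 236. ]
m2 [ 0.5103 -0.2359  0.015 ] [398.1 250.6]
m2 [ 0.5096 -0.2636  0.015 ] [406.6 250.6]
m2 [ 0.4129 -0.2362  0.015 ] [399.7 280.3]
m2 [ 0.4122 -0.2648  0.015 ] [408.4 280.3]
s [ 0.4925 -0.3295  0.015 ] [426.9 255.3]
s [ 0.4971 -0.3534  0.015 ] [434.1 253.8]
s [ 0.4277 -0.3391  0.015 ] [431. 275.]
s [ 0.4342 -0.366   0.015 ] [439.1 272.8]
```

Three real scrapers found so far: m1 medium at ≈(0.607,−0.266), m2 medium at ≈(0.461,−0.250) and s short at ≈(0.463,−0.347). The cabinet is at ≈(0.655,0.126), yaw ≈ −0.03. Next I go above the guard handle, ≈(0.653,0.081,0.235).

Emit:
apply_moves(deltas=[[0,2.0,3,1.5,0,0,0.06],[0,2.4,3,1.5,0,0,0.06],[0,2.4,3,1.5,0,0,0.06],[0,2.4,3,1.5,0,0,0.06],[0,2.4,3,1.5,0,0,0.06],[0,2.4,3,1.5,0,0,0.06],[0,2.4,3,1.5,0,0,0.06],[0,2.4,3,1.5,0,0,0.06],[0,2.4,3,1,0,0,0.06],[0,2.4,3,0,0,0,0.06]])

```text
time_s: 1.1
ee_pos: [0.415, -0.219, 0.3617]
eef_rot: [3.14, -0.0, 0.932]
force: [0.7, -1.2, -0.1]
grip_width: 0.0937
grip_force: 0.0
```

Emit:
apply_moves(deltas=[[0,2.4,3,0,0,0,0.06],[0,2.4,3,0,0,0,0.06],[0,2.4,3,0,0,0,0.06],[0,2.4,3,0,0,0,0.06],[0,2.4,3,0,0,0,0.06],[0,2.4,3,0,0,0,0.06],[0,2.4,3,0,0,0,0.06],[0,2.4,3,0,0,0,0.06],[0,2.4,3,0,0,0,0.06],[0,0,0,0,0,0,0.06]])

```text
time_s: 2.1
ee_pos: [0.6315, 0.0529, 0.3583]
eef_rot: [-3.139, -0.0, 1.536]
force: [0.0, -0.7, -0.3]
grip_width: 0.094
grip_force: 0.0
```

```bash
python3 - <<'E'
from seg import *
import pickle
d={n:cam(n) for n in ('wrist','top','scene')}
pickle.dump(d,open('c1.pkl','wb'))
w,t=d['wrist'],d['top']
for n in ('top','scene'): print(n);[print(' ',o) for o in scrapers(d[n],0.026,yr=(-.7,.4),xr=(.1,.75))]
for p in [(.6537,.081,.235),(.6537,.126,.235),(.652,.046,.235)]: print(proj(w,p))
a=np.hstack([cv2.resize(w['img'],(440,330)),t['img'][150:480,220:580]])
cv2.imwrite('pics/c1.png',a[:,:,::-1])
E
```

```text
top
  ([535.0, 207.0], np.int32(36), [0.644, -0.693], [0.018, 0.028], np.float32(-14.3))
  ([406.0, 226.0], np.int32(82), [0.592, -0.262], [0.023, 0.064], np.float32(-3.0))
  ([403.0, 271.0], np.int32(98), [0.444, -0.248], [0.023, 0.062], np.float32(-1.4))
  ([433.0, 268.0], np.int32(63), [0.451, -0.345], [0.022, 0.042], np.float32(8.1))
  ([525.0, 281.0], np.int32(44), [0.402, -0.638], [0.017, 0.035], np.float32(-13.0))
scene
  ([233.0, 103.0], np.int32(73), [0.748, -0.666], [0.027, 0.043], np.float32(87.1))
  ([333.0, 163.0], np.int32(67), [0.456, -0.346], [0.029, 0.04], np.float32(35.0))
  ([290.0, 186.0], np.int32(90), [0.595, -0.262], [0.026, 0.06], np.float32(-1.7))
  ([269.0, 258.0], np.int32(356), [0.682, -0.012], [0.041, 0.097], np.float32(88.3))
  ([307.0, 294.0], np.int32(140), [0.595, 0.117], [0.021, 0.052], np.float32(82.6))
(np.float64(348.60100356287734), np.float64(209.6625417097905))
(np.float64(347.49723735839007), np.float64(141.85441224155596))
(np.float64(346.9984054284206), np.float64(258.89750569146463))
```

View pics/c1.png

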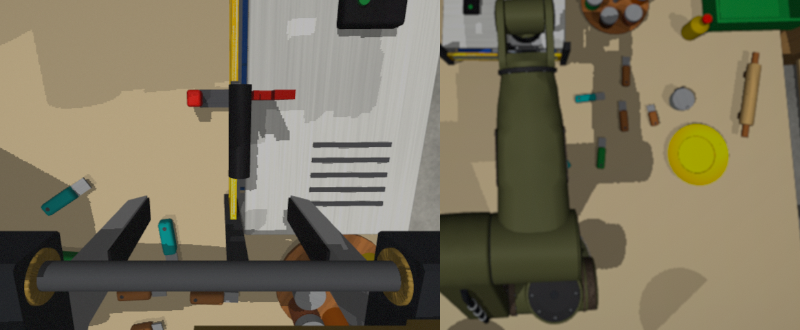

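The wrist view agrees with the estimate: the handle runs from (349,124) to (349,259) px, with its outer end predicted at (347,259). The top view shows no further brown scrapers where the arm stood, so there are three: one short and two medium.

Emit:
apply_moves(deltas=[[0,1.1,1.4,-1,0,0,0],[0,1.1,1.4,-1,0,0,0],[0,0,0,-2,0,0,0],[0,0,0,-2,0,0,0],[0,0,0,-2,0,0,0],[0,0,0,-1.5,0,0,0],[0,0,0,-1.5,0,0,0],[0,0,0,-1,0,0,0],[0,0,0,0,0,0,0]])

```text
time_s: 3.15
ee_pos: [0.6516, 0.077, 0.2394]
eef_rot: [-3.14, 0.0, 1.528]
force: [-0.2, -0.6, 0.3]
grip_width: 0.094
grip_force: 0.0
```

Now close, with moderate force.

Emit:
apply_moves(deltas=[[130,0,0.2,0,0,0,0],[190,0,0,0,0,0,0],[230,0,0,0,0,0,0],[230,0,0,0,0,0,0],[230,0,0,0,0,0,0],[230,0,0,0,0,0,0]], grip_force=20)

```text
time_s: 3.75
ee_pos: [0.6521, 0.0796, 0.2405]
eef_rot: [3.142, -0.0, 1.53]
force: [0.2, -0.2, 0.0]
grip_width: 0.0497
grip_force: 0.0
```

Emit:
apply_moves(deltas=[[230,0,0,0,0,0,0],[230,0,0,0,0,0,0],[230,0,0,0,0,0,0],[230,0,0,0,0,0,0],[230,0,0,0,0,0,0],[230,0,0,0,0,0,0]])

```text
time_s: 4.35
ee_pos: [0.6522, 0.0796, 0.2405]
eef_rot: [3.141, -0.0, 1.53]
force: [0.7, -0.4, -0.0]
grip_width: 0.0213
grip_force: 20.0
```

Emit:
apply_moves(deltas=[[230,0,0,1,0,0,0],[230,0,0,1,0,0,0],[230,0,0,1,0,0,0],[230,0,0,1,0,0,0],[230,0,0,1,0,0,0],[230,0,0,1,0,0,0],[230,0,0,1,0,0,0],[230,0,0,1,0,0,0],[230,0,0,0.6,0,0,0],[230,0,0,0,0,0,0]])

```text
time_s: 5.35
ee_pos: [0.6522, 0.0797, 0.3276]
eef_rot: [3.14, -0.0, 1.53]
force: [-0.0, 0.8, -5.1]
grip_width: 0.0216
grip_force: 20.0
```

Emit:
apply_moves(deltas=[[230,0.7,0,0,0,0,0],[230,0.7,-0.05,0,0,0,0],[230,0.7,0,0,0,0,0],[230,0.7,-0.05,0,0,0,0],[230,0.7,0,0,0,0,0],[230,0.6,-0.02,0,0,0,0],[230,0,0,0,0,0,0],[230,0,0,0,0,0,0]])

```text
time_s: 6.15
ee_pos: [0.6933, 0.0784, 0.3262]
eef_rot: [3.142, 0.0, 1.53]
force: [-2.9, -0.8, -5.4]
grip_width: 0.0212
grip_force: 20.0
```

Emit:
apply_moves(deltas=[[230,0,0,-0.5,0,0,0],[230,0,0,-0.5,0,0,0],[230,0,0,-0.4,0,0,0],[230,0,0,-0.3,0,0,0],[230,0,0,-0.3,0,0,0],[230,0,0,-0.3,0,0,0],[230,0,0,0,0,0,0]])

```text
time_s: 6.85
ee_pos: [0.6934, 0.0784, 0.3061]
eef_rot: [3.137, -0.0, 1.53]
force: [-3.1, -1.0, 9.0]
grip_width: 0.0215
grip_force: 20.0
```

```bash
python3 - <<'E'
from h import *
w=cam('wrist'); s=cam('scene')
a=np.hstack([cv2.resize(w['img'],(440,330)),cv2.resize(s['img'][190:320,220:360],(355,330),interpolation=3)])
cv2.imwrite('pics/c2.png',a[:,:,::-1])
E
```

```text
(no output)
```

View pics/c2.png

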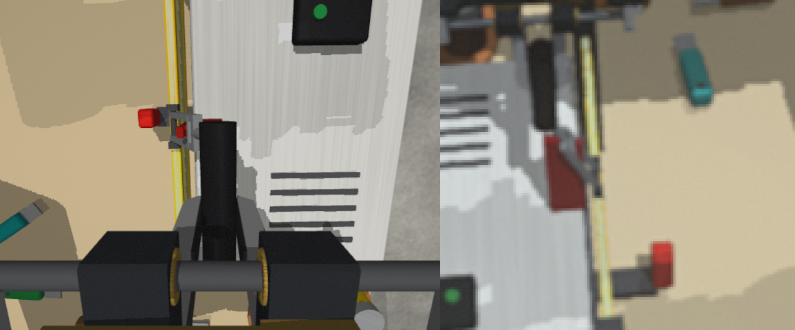

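The pin looks to be over the prong. The push-down is resisted purely vertically (Fx unchanged), which suggests it sits on the notch floor. I'll ease off and release.

Emit:
apply_moves(deltas=[[230,0,0,0.2,0,0,0],[215,0,0,0,0,0,0],[150,0,0,0,0,0,0],[120,0,0,0,0,0,0],[120,0,0,0,0,0,0],[120,0,0,0,0,0,0],[120,0,0,0,0,0,0],[120,0,0,0,0,0,0],[120,0,0,0,0,0,0]])

```text
time_s: 7.85
ee_pos: [0.6931, 0.0784, 0.3054]
eef_rot: [-3.142, 0.0, 1.53]
force: [-0.5, -0.7, 0.1]
grip_width: 0.0493
grip_force: 0.0
```

```bash
python3 - <<'E'
from h import *
w=cam('wrist'); s=cam('scene')
print(ctrl.get_obs()['grip_width'])
a=np.hstack([cv2.resize(w['img'],(440,330)),cv2.resize(s['img'][190:320,220:360],(355,330),interpolation=3)])
cv2.imwrite('pics/c3.png',a[:,:,::-1])
E
```

```text
0.04967434532367562
```

View pics/c3.png

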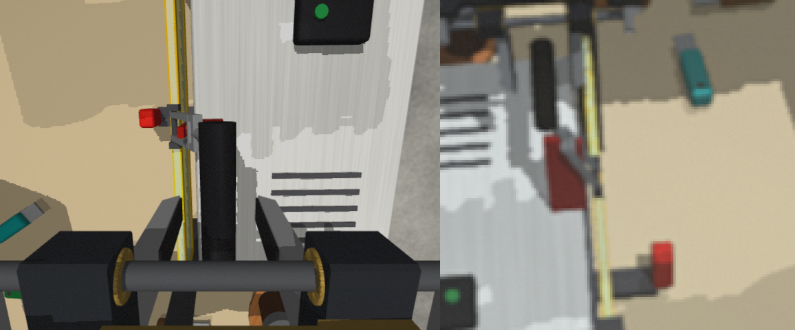

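It stayed exactly in place after release, so it is hooked. Now I back off and go to the tray handle with the jaws closing along y.

Emit:
apply_moves(deltas=[[100,0,0,1.5,0,0,0],[100,0,0,2,0,0,0],[100,0,0,2,0,0,0],[0,-2,0,1,0,0,0],[0,-4,0.7,0,0,0,-0.14],[0,-4,0.7,0,0,0,-0.14],[0,-4,0.7,0,0,0,-0.14],[0,-4,0.7,0,0,0,-0.14],[0,0,0.7,0,0,0,-0.14],[0,0,0.7,0,0,0,-0.14]])

```text
time_s: 8.95
ee_pos: [0.5122, 0.1208, 0.3714]
eef_rot: [3.141, -0.002, 0.684]
force: [-0.4, -0.8, -0.6]
grip_width: 0.0935
grip_force: 0.0
```

Emit:
apply_moves(deltas=[[0,0,0.7,-2,0,0,-0.14],[0,0,0,-3,0,0,-0.14],[0,0,0,-3,0,0,-0.14],[0,0,0,-3,0,0,-0.14],[0,0,0,-3,0,0,-0.14],[0,0,0,-3,0,0,-0.02],[0,0,0,-3,0,0,0],[0,0,0,0,0,0,0]])

```text
time_s: 9.75
ee_pos: [0.5116, 0.1272, 0.1673]
eef_rot: [3.14, 0.006, -0.03]
force: [-0.0, -0.3, -0.3]
grip_width: 0.0941
grip_force: 0.0
```

Emit:
apply_moves(deltas=[[0,2.7,0.1,0,0,0,0],[0,2.7,0,0,0,0,0],[0,2.7,0,0,0,0,0],[0,0,0,-2,0,0,0],[0,0,0,-3,0,0,0],[0,0,0,-3,0,0,0],[60,0,0,-3,0,0,0],[120,0,0,-0.3,0,0,0],[160,0,0,0,0,0,0],[230,0,0,0,0,0,0]], grip_force=30)

```text
time_s: 10.75
ee_pos: [0.5953, 0.1286, 0.0599]
eef_rot: [-3.141, -0.003, -0.03]
force: [0.2, -0.6, 0.4]
grip_width: 0.0652
grip_force: 0.0
```

Emit:
apply_moves(deltas=[[230,0,0,0,0,0,0],[230,0,0,0,0,0,0],[230,0,0,0,0,0,0],[230,0,0,0,0,0,0],[230,0,0,0,0,0,0],[230,0,0,0,0,0,0],[230,0,0,0,0,0,0]])

```text
time_s: 11.45
ee_pos: [0.5942, 0.1308, 0.0577]
eef_rot: [-3.138, -0.001, -0.029]
force: [2.1, 16.9, -1.3]
grip_width: 0.0258
grip_force: 30.0
```

Emit:
apply_moves(deltas=[[230,0,0.2,0,0,0,0],[230,-2,0.06,0,0,0,0],[230,-2,0.06,0,0,0,0],[230,-2,0.06,0,0,0,0],[230,-2,0.06,0,0,0,0],[230,-2,0.06,0,0,0,0],[230,-2,0.06,0,0,0,0],[230,-2,0.06,0,0,0,0],[230,-2,0.06,0,0,0,0],[230,-1,0.03,0,0,0,0]])

```text
time_s: 12.45
ee_pos: [0.4235, 0.1361, 0.0577]
eef_rot: [-3.141, -0.002, -0.03]
force: [28.3, 4.6, -13.9]
grip_width: 0.0258
grip_force: 30.0
```

Emit:
apply_moves(deltas=[[230,0,0,0,0,0,0],[230,0,0,0,0,0,0],[230,0,0,0,0,0,0]])

```text
time_s: 12.75
ee_pos: [0.4241, 0.136, 0.0577]
eef_rot: [-3.141, -0.0, -0.03]
force: [-0.8, 6.5, 1.8]
grip_width: 0.0264
grip_force: 30.0
```

Emit:
apply_moves(deltas=[[150,0,0,0,0,0,0],[100,0,0,0,0,0,0],[50,0,0,0,0,0,0],[0,0,0,0,0,0,0],[0,0,0,2,0,0,0],[0,0,0,4,0,0,0],[0,0,0,4,0,0,0],[0,-2,-2,4,0,0,0],[0,-2,-4,4,0,0,0],[0,0,-4,4,0,0,0]])

```text
time_s: 13.75
ee_pos: [0.3857, 0.0463, 0.2676]
eef_rot: [3.142, -0.0, -0.028]
force: [1.0, -0.6, 0.3]
grip_width: 0.0937
grip_force: 0.0
```

Emit:
apply_moves(deltas=[[0,1,-4,2,0,0,0.03],[0,1,-4,0,0,0,0],[0,1,-4,0,0,0,0],[0,1,-4,0,0,0,0],[0,1,-4,0,0,0,0],[0,0,-3,0,0,0,0],[0,0,0,0,0,0,0]])

```text
time_s: 14.45
ee_pos: [0.4372, -0.1859, 0.2855]
eef_rot: [-3.141, 0.001, -0.004]
force: [0.3, 0.1, 0.5]
grip_width: 0.0942
grip_force: 0.0
```

```bash
python3 - <<'E'
from seg import *
import pickle
d={n:cam(n) for n in ('wrist','top','scene')}
pickle.dump(d,open('c4.pkl','wb'))
w,t,s=[d[k] for k in('wrist','top','scene')]
for n in d: print(n);[print(' ',o) for o in scrapers(d[n],0.026,yr=(-.5,.0),xr=(.2,.75))]
print(w['pose'].round(3))
cv2.imwrite('pics/c4a.png',np.hstack([cv2.resize(s['img'][180:340,260:400],(420,480),interpolation=3),cv2.resize(w['img'],(380,285))if 0 else cv2.resize(w['img'],(380,480))])[:,:,::-1])
E
```

```text
wrist
  ([400.0, 53.0], np.int32(1053), [0.593, -0.265], [0.026, 0.069], np.float32(-4.0))
  ([380.0, 208.0], np.int32(816), [0.447, -0.251], [0.026, 0.067], np.float32(1.6))
  ([473.0, 203.0], np.int32(663), [0.453, -0.345], [0.028, 0.047], np.float32(10.6))
top
  ([406.0, 225.0], np.int32(77), [0.593, -0.264], [0.02, 0.06], np.float32(-2.9))
scene
  ([340.0, 186.0], np.int32(143), [0.448, -0.246], [0.033, 0.064], np.float32(3.6))
  ([291.0, 187.0], np.int32(158), [0.596, -0.26], [0.032, 0.06], np.float32(-7.3))
  ([268.0, 260.0], np.int32(254), [0.683, -0.012], [0.033, 0.097], np.float32(-89.0))
[[-0.003  0.97   0.245  0.508]
 [-1.    -0.003 -0.001 -0.187]
 [-0.    -0.245  0.97   0.439]
 [ 0.     0.     0.     1.   ]]
```

View pics/c4a.png

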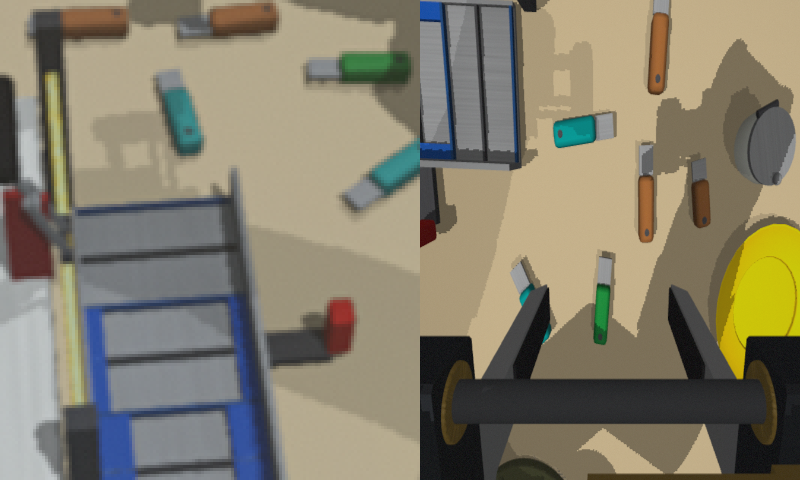

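The scene crop shows the rows from −y to +y as long, medium (mid-blue blocks, centred on the tray handle) and short. Wrist segmentation confirms handle lengths of 69, 67 and 47 mm, so two medium and one short. I'll locate the grooves from the top view.

```bash
python3 - <<'E'
from h import *
import pickle
t=pickle.load(open('c4.pkl','rb'))['top']
c=t['img'][185:265,210:360]; cv2.imwrite('pics/c5.png',cv2.resize(c,(750,400),interpolation=3)[:,:,::-1])
# predicted row centres for candidate x offsets
import math
for n,cy in (('S',.108),('M',0),('L',-.108)):
  for dx in (-.08,-.095,-.11):
    p=(.655+dx+.03*cy,.127+cy-.03*dx,.012); print(n,dx,np.round((np.array(proj(t,p))-[210,185]+.3)*5,0))
E
```

```text
S -0.08 [224. 246.]
S -0.095 [224. 268.]
S -0.11 [223. 291.]
M -0.08 [387. 247.]
M -0.095 [386. 269.]
M -0.11 [386. 292.]
L -0.08 [549. 248.]
L -0.095 [549. 270.]
L -0.11 [549. 292.]
```

View pics/c5.png

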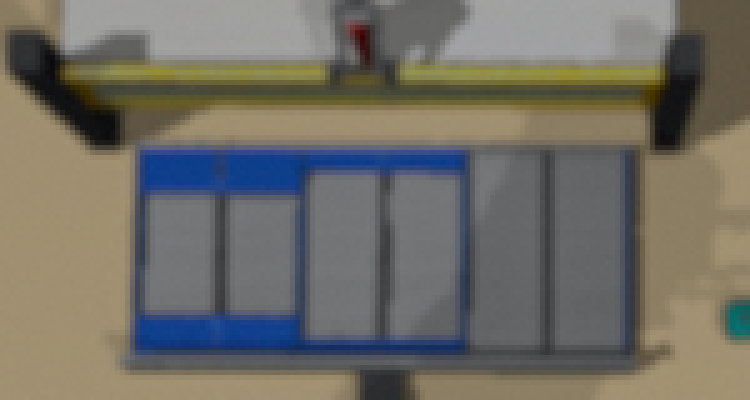

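Groove middles lie ≈86 mm in front of the guard plane: medium row ≈(0.569, 0.131), short row ≈(0.572, 0.240). Divider lines at 219, 384 and 548 px match the predictions. Picking m1.

Emit:
apply_moves(deltas=[[0,4,-2,-2,0,0,-0.04],[0,4,-2,-3,0,0,-0.03],[0,4,-2,-3,0,0,0],[0,4.3,-2,-3,0,0,0],[0,0,0,-3,0,0,0],[0,0,0,-3,0,0,0],[0,0,0,-3,0,0,0],[0,0,0,-3,0,0,0],[0,0,0,-1.8,0,0,0],[0,0,0,0,0,0,0]], grip_force=25)

```text
time_s: 15.6
ee_pos: [0.5892, -0.2562, 0.0433]
eef_rot: [-3.14, 0.004, -0.069]
force: [0.3, 0.2, 0.3]
grip_width: 0.0938
grip_force: 0.0
```

Emit:
apply_moves(deltas=[[130,0,0,0,0,0,0],[230,0,0,0,0,0,0],[230,0,0,0,0,0,0],[230,0,0,0,0,0,0],[230,0,0,0,0,0,0],[230,0,0,0,0,0,0],[230,0,0,0,0,0,0],[230,0,0,0,0,0,0],[230,0,0,0,0,0,0],[230,0,0,0,0,0,0]])

```text
time_s: 16.6
ee_pos: [0.59, -0.2581, 0.0457]
eef_rot: [3.142, -0.0, -0.07]
force: [0.3, -1.7, 0.6]
grip_width: 0.0259
grip_force: 24.9
```

Emit:
apply_moves(deltas=[[140,0,0,0,0,0,0],[130,0,0,0,0,0,0],[130,0,0,0,0,0,0],[130,0.5,0,-0.5,0,0,0],[130,0,0,-0.4,0,0,0],[130,0,0,0,0,0,0],[230,0,0,0,0,0,0],[230,0,0,0,0,0,0],[230,0,0,0,0,0,0],[230,0,0,0,0,0,0]])

```text
time_s: 17.6
ee_pos: [0.5951, -0.2582, 0.0368]
eef_rot: [3.141, -0.0, -0.07]
force: [-0.8, -0.4, 0.5]
grip_width: 0.0257
grip_force: 24.8
```

Emit:
apply_moves(deltas=[[230,0,0,0,0,0,0],[230,0,0,0,0,0,0],[230,0,0,0,0,0,0]])

```text
time_s: 17.9
ee_pos: [0.5951, -0.2582, 0.0369]
eef_rot: [3.141, -0.0, -0.07]
force: [-0.6, -1.0, 1.6]
grip_width: 0.0258
grip_force: 24.8
```

Emit:
apply_moves(deltas=[[230,0,0,2,0,0,0],[230,0,0,3,0,0,0],[230,0,0,3,0,0,0],[230,-2,1,2,0,0,0.04],[230,-2,3,0,0,0,0],[230,0,4,0,0,0,0],[230,0,4,0,0,0,0],[230,0,4,0,0,0,0],[230,0,4,0,0,0,0],[230,0,4,0,0,0,0]])

```text
time_s: 18.9
ee_pos: [0.5547, -0.0165, 0.1367]
eef_rot: [-3.141, 0.0, -0.03]
force: [0.9, -0.3, -0.5]
grip_width: 0.0258
grip_force: 24.8
```

Emit:
apply_moves(deltas=[[230,0,4,0,0,0,0],[230,0,4,0,0,0,0],[230,0,3,0,0,0,0],[230,0,1.2,0,0,0,0],[230,0,0,0,0,0,0],[230,0,0,0,0,0,0]])

```text
time_s: 19.5
ee_pos: [0.5551, 0.103, 0.1366]
eef_rot: [3.141, 0.0, -0.03]
force: [0.9, 0.1, -1.8]
grip_width: 0.0257
grip_force: 24.8
```

Emit:
apply_moves(deltas=[[230,0,0.1,-2,0,0,0],[230,0,0,-2,0,0,0],[230,0,0,-2,0,0,0],[230,0,0,-1.5,0,0,0],[230,0,0,-0.8,0,0,0],[230,0,0,-0.4,0,0,0],[230,0,0,0,0,0,0]])

```text
time_s: 20.2
ee_pos: [0.5552, 0.1046, 0.0497]
eef_rot: [3.142, -0.0, -0.031]
force: [1.0, -0.4, -0.5]
grip_width: 0.0256
grip_force: 24.8
```

Emit:
apply_moves(deltas=[[230,0,0,-0.1,0,0,0],[160,0,0,0,0,0,0],[155,0,0,0,0,0,0],[155,0,0,0,0,0,0],[155,0,0,1,0,0,0],[155,0,0,3,0,0,0],[155,-1,0,4,0,0,0],[100,-2,-2,3,0,0,0],[0,-3,-3,3,0,0,0],[0,-3,-4,2,0,0,0]])

```text
time_s: 21.2
ee_pos: [0.4676, 0.0187, 0.2088]
eef_rot: [-3.142, -0.003, -0.029]
force: [0.6, -0.9, 0.0]
grip_width: 0.0577
grip_force: 0.0
```

Emit:
apply_moves(deltas=[[0,-2,-4,1,0,0,0.03],[0,0,-4,0,0,0,0.03],[0,0,-4,0,0,0,0],[0,0,-4,0,0,0,0],[0,0,-4,0,0,0,0],[0,0,-4,0,0,0,0],[0,0,-2,0,0,0,0],[0,0,0,0,0,0,0]])

```text
time_s: 22.0
ee_pos: [0.4479, -0.2431, 0.2166]
eef_rot: [3.141, -0.0, 0.027]
force: [-0.5, 0.5, 0.1]
grip_width: 0.0937
grip_force: 0.0
```

```bash
cat > look.py <<'E'
from seg import *
import pickle
d={n:cam(n) for n in ('wrist','top')}
pickle.dump(d,open('last.pkl','wb'))
print(ctrl.get_obs()['ee_pos'].round(4),ctrl.get_obs()['eef_rot'].round(3))
print('wrist');[print(' ',o) for o in scrapers(d['wrist'],0.026,yr=(-.5,.4),xr=(.2,.75))]
print('top tray');[print(' ',o) for o in scrapers(d['top'],0.038,yr=(-.05,.4),xr=(.4,.75))]
print('top');[print(' ',o) for o in scrapers(d['top'],0.026,yr=(-.5,-.05),xr=(.2,.75))]
E
python3 look.py
```

```text
[ 0.4482 -0.2408  0.2165] [-3.142 -0.     0.029]
wrist
  ([327.0, 232.0], np.int32(1086), [0.448, -0.252], [0.024, 0.068], np.float32(2.4))
  ([436.0, 229.0], np.int32(846), [0.453, -0.346], [0.027, 0.048], np.float32(11.2))
top tray
  ([294.0, 240.0], np.int32(99), [0.553, 0.105], [0.02, 0.062], np.float32(-1.1))
  ([285.0, 279.0], np.int32(69), [0.427, 0.138], [0.022, 0.029], np.float32(88.6))
top
```

m1 lies in its groove (top view: handle centre (0.553,0.105), as intended). Next is m2.

Emit:
apply_moves(deltas=[[0,0.7,-1.1,-2,0,0,0.01],[0,0,0,-3,0,0,0],[0,0,0,-3,0,0,0],[0,0,0,-3,0,0,0],[0,0,0,-3,0,0,0],[0,0,0,-3,0,0,0],[0,0,0,0,0,0,0],[0,0,0,0,0,0,0]])

```text
time_s: 22.9
ee_pos: [0.4558, -0.2514, 0.0471]
eef_rot: [3.142, -0.0, 0.041]
force: [-0.5, 0.1, 1.1]
grip_width: 0.0941
grip_force: 0.0
```

Emit:
apply_moves(deltas=[[60,0,0,-0.6,0,0,0],[130,0,0,-0.4,0,0,0],[230,0,0,0,0,0,0],[230,0,0,0,0,0,0],[230,0,0,0,0,0,0],[230,0,0,0,0,0,0],[230,0,0,0,0,0,0],[230,0,0,0,0,0,0],[230,0,0,0,0,0,0],[230,0,0,0,0,0,0]])

```text
time_s: 23.9
ee_pos: [0.4553, -0.2521, 0.0361]
eef_rot: [-3.142, 0.0, 0.04]
force: [-0.4, 0.2, 1.2]
grip_width: 0.0259
grip_force: 25.0
```

Emit:
apply_moves(deltas=[[230,0,0,0,0,0,0],[230,0,0,0,0,0,0],[230,0,0,2,0,0,0],[230,0,0,3,0,0,0],[230,0,0,3,0,0,0],[230,1,2,2,0,0,-0.07],[230,1,4,0,0,0,0],[230,1,4,0,0,0,0],[230,1,4,0,0,0,0],[230,1,4,0,0,0,0]])

```text
time_s: 24.9
ee_pos: [0.5054, -0.0705, 0.1361]
eef_rot: [3.142, -0.0, -0.03]
force: [0.4, 0.0, -0.8]
grip_width: 0.0259
grip_force: 25.0
```

Emit:
apply_moves(deltas=[[230,1,4,0,0,0,0],[230,1,4,0,0,0,0],[230,1,4,0,0,0,0],[230,1,4,0,0,0,0],[230,0.5,4,0,0,0,0],[230,0,2,0,0,0,0],[230,0,1,0,0,0,0],[230,0,0,0,0,0,0],[230,0,0,0,0,0,0]])

```text
time_s: 25.8
ee_pos: [0.5503, 0.157, 0.1361]
eef_rot: [3.141, 0.0, -0.031]
force: [0.6, -0.2, -0.6]
grip_width: 0.0257
grip_force: 25.0
```

Emit:
apply_moves(deltas=[[230,1.1,0.1,-2,0,0,0],[230,0,0,-2,0,0,0],[230,0,0,-2,0,0,0],[230,0,0,-1.5,0,0,0],[230,0,0,-0.8,0,0,0],[230,0,0,-0.4,0,0,0],[230,0,0,0,0,0,0]])

```text
time_s: 26.5
ee_pos: [0.5614, 0.1587, 0.0492]
eef_rot: [3.142, -0.0, -0.03]
force: [-0.6, 0.1, -0.6]
grip_width: 0.0256
grip_force: 25.0
```

Emit:
apply_moves(deltas=[[230,0,0,-0.1,0,0,0],[160,0,0,0,0,0,0],[155,0,0,0,0,0,0],[155,0,0,0,0,0,0],[155,0,0,1,0,0,0],[155,0,0,3,0,0,0],[155,-1,0,4,0,0,0],[100,-2,-2,3,0,0,0],[0,-3,-3,3,0,0,0],[0,-3,-4,2,0,0,0]])

```text
time_s: 27.5
ee_pos: [0.4738, 0.0726, 0.2082]
eef_rot: [-3.141, -0.003, -0.029]
force: [0.9, 0.1, 0.4]
grip_width: 0.0575
grip_force: 0.0
```

Emit:
apply_moves(deltas=[[0,-1,-4,1,0,0,0.06],[0,0,-4,0,0,0,0.08],[0,0,-4,0,0,0,0.08],[0,0,-4,0,0,0,0],[0,0,-4,0,0,0,0],[0,0,-4,0,0,0,0],[0,0,-4,0,0,0,0],[0,0,-4,0,0,0,0],[0,0,-4,0,0,0,0],[0,0,-4,0,0,0,0]])

```text
time_s: 28.5
ee_pos: [0.4643, -0.3288, 0.2166]
eef_rot: [3.141, -0.001, 0.19]
force: [0.7, 0.8, -0.2]
grip_width: 0.0941
grip_force: 0.0
```

Emit:
apply_moves(deltas=[[0,0,-1,0,0,0,0],[0,0,0,0,0,0,0]])

```text
time_s: 28.7
ee_pos: [0.4642, -0.338, 0.2158]
eef_rot: [-3.142, -0.0, 0.188]
force: [0.3, -0.6, 1.0]
grip_width: 0.094
grip_force: 0.0
```

```bash
python3 look.py
```

```text
[ 0.4647 -0.3362  0.2159] [-3.141 -0.     0.19 ]
wrist
  ([326.0, 247.0], np.int32(684), [0.454, -0.349], [0.024, 0.047], np.float32(8.9))
  ([338.0, 238.0], np.int32(29), [0.464, -0.357], [0.005, 0.008], np.float32(55.5))
top tray
  ([277.0, 241.0], np.int32(128), [0.549, 0.159], [0.023, 0.066], np.float32(-0.8))
  ([294.0, 240.0], np.int32(101), [0.553, 0.105], [0.02, 0.062], np.float32(-1.1))
  ([285.0, 279.0], np.int32(68), [0.427, 0.138], [0.022, 0.029], np.float32(89.1))
top
```

Both mediums are in. Now the short one.

Emit:
apply_moves(deltas=[[0,-0.8,-1.0,-2,0,0,0],[0,0,0,-3,0,0,0],[0,0,0,-3,0,0,0],[0,0,0,-3,0,0,0],[0,0,0,-3,0,0,0],[0,0,0,-2,0,0,0],[0,0,0,0,0,0,0],[0,0,0,0,0,0,0]])

```text
time_s: 29.6
ee_pos: [0.4572, -0.3464, 0.0566]
eef_rot: [3.141, -0.0, 0.191]
force: [0.0, -0.2, 0.8]
grip_width: 0.0941
grip_force: 0.0
```

```bash
python3 - <<'E'
from h import *
w=cam('wrist'); print(ctrl.get_obs()['ee_pos'].round(4)); save(w,'c6.png')
E
```

```text
[ 0.4574 -0.3469  0.0572]
```

View pics/c6.png

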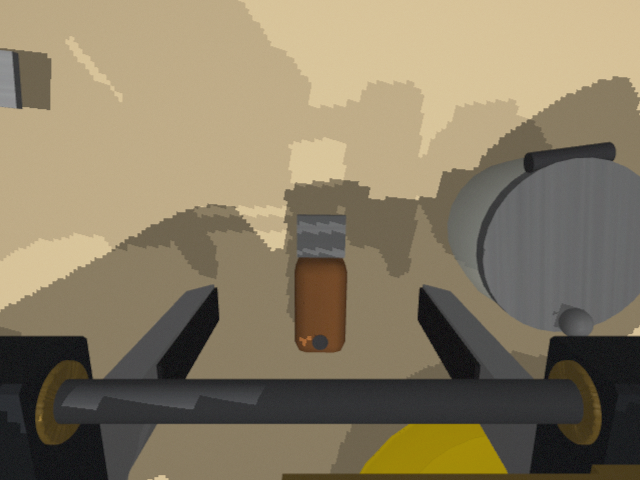

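The short scraper is centred between the fingers (columns 297–346), with the salt cellar clear on the right. I narrow the jaws, lower and grip.

Emit:
apply_moves(deltas=[[70,0,0,-0.5,0,0,0],[100,0,0,-1,0,0,0],[130,0,0,-0.5,0,0,0],[230,0,0,0,0,0,0],[230,0,0,0,0,0,0],[230,0,0,0,0,0,0],[230,0,0,0,0,0,0],[230,0,0,0,0,0,0],[230,0,0,0,0,0,0],[230,0,0,0,0,0,0]])

```text
time_s: 30.65
ee_pos: [0.4566, -0.3472, 0.0357]
eef_rot: [3.141, -0.0, 0.19]
force: [0.3, -0.2, 1.3]
grip_width: 0.0257
grip_force: 25.0
```

Emit:
apply_moves(deltas=[[230,0,0,0,0,0,0],[230,0,0,0,0,0,0],[230,0,0,2,0,0,0],[230,0,0,3,0,0,0],[230,0,0,3,0,0,-0.07],[230,1,3,2,0,0,-0.08],[230,1,4,0,0,0,-0.07],[230,1,4,0,0,0,0],[230,1,4,0,0,0,0],[230,1,4,0,0,0,0]])

```text
time_s: 31.65
ee_pos: [0.5066, -0.1555, 0.1355]
eef_rot: [-3.141, 0.0, -0.03]
force: [1.1, -0.5, -1.5]
grip_width: 0.0258
grip_force: 25.0
```

Emit:
apply_moves(deltas=[[230,1,4,0,0,0,0],[230,1,4,0,0,0,0],[230,1,4,0,0,0,0],[230,1,4,0,0,0,0],[230,1,4,0,0,0,0],[230,0,4,0,0,0,0],[230,0,4,0,0,0,0],[230,0,4,0,0,0,0],[230,0,4,0,0,0,0],[230,0,0,0,0,0,0]])

```text
time_s: 32.65
ee_pos: [0.5559, 0.2069, 0.1352]
eef_rot: [-3.141, 0.0, -0.026]
force: [-0.1, -1.0, -0.5]
grip_width: 0.0258
grip_force: 25.0
```

Emit:
apply_moves(deltas=[[230,0.9,0.7,-2,0,0,0],[230,0,0,-2,0,0,0],[230,0,0,-2,0,0,0],[230,0,0,-1.4,0,0,0],[230,0,0,-0.8,0,0,0],[230,0,0,-0.4,0,0,0],[230,0,0,0,0,0,0]])

```text
time_s: 33.35
ee_pos: [0.5657, 0.2098, 0.0497]
eef_rot: [-3.142, -0.0, -0.03]
force: [0.7, -0.8, -1.0]
grip_width: 0.0257
grip_force: 25.0
```

Emit:
apply_moves(deltas=[[230,0,0.4,0,0,0,0],[230,0,0,-0.1,0,0,0],[160,0,0,0,0,0,0],[155,0,0,0,0,0,0],[155,0,0,0,0,0,0],[155,0,0,1,0,0,0],[155,0,0,3,0,0,0],[155,-1,0,4,0,0,0],[100,-3,-2,3,0,0,0],[0,-4,-2,3,0,0,0]])

```text
time_s: 34.35
ee_pos: [0.4879, 0.1749, 0.1884]
eef_rot: [-3.141, -0.002, -0.03]
force: [0.6, 0.5, 1.1]
grip_width: 0.0494
grip_force: 0.0
```

Emit:
apply_moves(deltas=[[0,-4,-2,0,0,0,0],[0,-4,-2,0,0,0,0],[0,-2,0,0,0,0,0],[0,0,0,0,0,0,0]])

```text
time_s: 34.75
ee_pos: [0.3871, 0.1351, 0.1876]
eef_rot: [-3.141, -0.002, -0.03]
force: [1.1, -0.4, 1.0]
grip_width: 0.0813
grip_force: 0.0
```

```bash
python3 look.py; python3 - <<'E'
from h import *
import pickle
d=pickle.load(open('last.pkl','rb'))
t=d['top']['img'][140:340,190:480]; s=cam('scene')
a=cv2.resize(d['wrist']['img'],(400,300)); b=cv2.resize(t,(400,276)); c=cv2.resize(s['img'][150:390,200:420],(400,436))
cv2.imwrite('pics/c7.png',np.hstack([np.vstack([a,b]),np.vstack([c,np.zeros((140,400,3),np.uint8)])])[:,:,::-1])
E
```

```text
[0.3892 0.1355 0.1873] [-3.141e+00 -2.000e-03 -3.000e-02]
wrist
  ([185.0, 8.0], np.int32(135), [0.556, 0.221], [0.009, 0.014], np.float32(88.3))
  ([201.0, 23.0], np.int32(674), [0.548, 0.214], [0.026, 0.029], np.float32(88.3))
  ([267.0, 5.0], np.int32(147), [0.555, 0.162], [0.009, 0.018], np.float32(88.3))
  ([288.0, 3.0], np.int32(28), [0.557, 0.15], [0.003, 0.008], np.float32(88.3))
  ([344.0, 10.0], np.int32(202), [0.55, 0.11], [0.013, 0.016], np.float32(-1.1))
  ([355.0, 35.0], np.int32(828), [0.539, 0.104], [0.026, 0.037], np.float32(-1.7))
  ([290.0, 14.0], np.int32(89), [0.55, 0.148], [0.009, 0.012], np.float32(26.5))
  ([276.0, 41.0], np.int32(901), [0.534, 0.159], [0.026, 0.036], np.float32(-2.5))
  ([315.0, 195.0], np.int32(1216), [0.423, 0.136], [0.028, 0.029], np.float32(88.3))
top tray
  ([277.0, 241.0], np.int32(128), [0.549, 0.159], [0.023, 0.066], np.float32(-0.8))
  ([294.0, 240.0], np.int32(107), [0.553, 0.105], [0.02, 0.062], np.float32(-1.1))
  ([260.0, 239.0], np.int32(78), [0.559, 0.214], [0.023, 0.043], np.float32(-0.5))
top
```

View pics/c7.png

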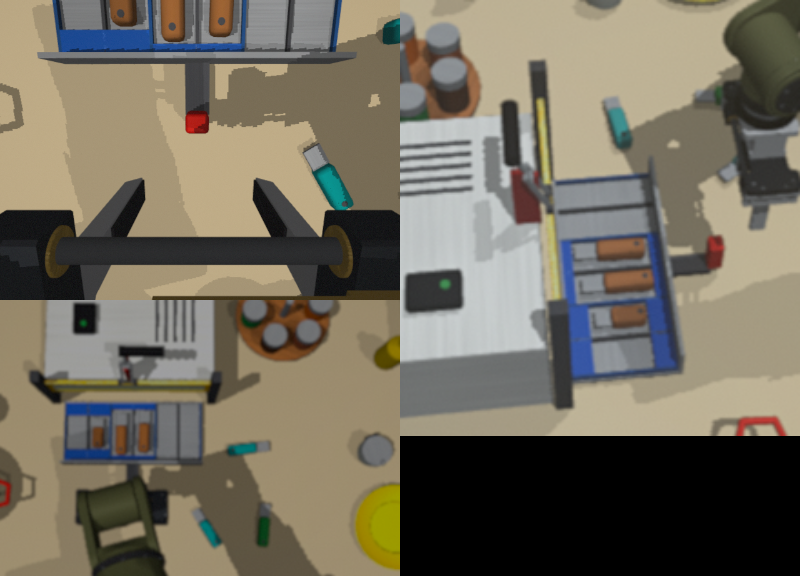

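All three lie flat in their grooves, no other brown scrapers are on the counter, and the guard is still hooked. Pushing the tray home.

Emit:
apply_moves(deltas=[[0,1.7,0,0,0,0,0],[0,1.7,0,-1,0,0,0],[0,0,0,-3,0,0,0],[0,0,0,-3,0,0,0],[0,0,0,-3,0,0,0],[0,0,0,-2.8,0,0,0],[100,0,0.1,0,0,0,0],[160,0,0,0,0,0,0],[160,0,0,0,0,0,0],[230,0,0,0,0,0,0]], grip_force=20)

```text
time_s: 35.9
ee_pos: [0.4233, 0.1365, 0.0597]
eef_rot: [-3.141, -0.002, -0.03]
force: [0.3, 0.4, -0.9]
grip_width: 0.0657
grip_force: 0.0
```

Emit:
apply_moves(deltas=[[230,0,0,0,0,0,0],[230,0,0,0,0,0,0],[230,0,0,0,0,0,0],[230,0,0,0,0,0,0],[230,0,0,0,0,0,0]])

```text
time_s: 36.4
ee_pos: [0.4225, 0.1362, 0.0585]
eef_rot: [3.141, -0.0, -0.03]
force: [-0.7, -11.1, 2.3]
grip_width: 0.026
grip_force: 19.9
```

Emit:
apply_moves(deltas=[[230,1,-0.13,0,0,0,0],[230,2,-0.06,0,0,0,0],[230,2,-0.06,0,0,0,0],[230,2,-0.06,0,0,0,0],[230,2,-0.06,0,0,0,0],[230,2,-0.06,0,0,0,0],[230,2,-0.06,0,0,0,0],[230,2,-0.06,0,0,0,0],[230,1.5,-0.05,0,0,0,0],[230,0.7,-0.02,0,0,0,0]])

```text
time_s: 37.4
ee_pos: [0.5939, 0.1309, 0.0581]
eef_rot: [-3.141, 0.004, -0.03]
force: [-21.8, 5.6, 11.7]
grip_width: 0.0255
grip_force: 20.0
```

Emit:
apply_moves(deltas=[[230,0.1,0,0,0,0,0],[230,0,0,0,0,0,0],[230,0,0,0,0,0,0]])

```text
time_s: 37.7
ee_pos: [0.5942, 0.131, 0.058]
eef_rot: [-3.141, 0.004, -0.03]
force: [-9.9, 5.0, 5.2]
grip_width: 0.0258
grip_force: 20.0
```

The tray is home against its stop. I release, back off, and return above the leaning guard handle.

Emit:
apply_moves(deltas=[[230,-0.1,0,0,0,0,0],[150,0,0,0,0,0,0],[90,0,0,0,0,0,0],[30,0,0,0,0,0,0],[0,0,0,0,0,0,0],[0,0,0,3,0,0,0],[0,-3,0,4,0,0,0],[0,-4,0,5,0,0,0],[0,-2,0,5,0,0,0.14],[0,0,0,5,0,0,0.14]])

```text
time_s: 38.7
ee_pos: [0.5126, 0.1301, 0.2657]
eef_rot: [-3.142, 0.001, 0.256]
force: [0.4, 0.2, -0.7]
grip_width: 0.0927
grip_force: 0.0
```

Emit:
apply_moves(deltas=[[0,0,0,5,0,0,0.14],[0,0,0,4,0,0,0.14],[0,0,0,2,0,0,0.14],[0,0,-1,0,0,0,0.14],[0,0,-1,0,0,0,0.14],[0,1,-1,0,0,0,0.14],[0,3,-1,0,0,0,0.14],[0,3,-1,0,0,0,0.14],[0,3,0,0,0,0,0.14],[0,0,0,0,0,0,0.02]])

```text
time_s: 39.7
ee_pos: [0.6167, 0.0795, 0.3717]
eef_rot: [-3.139, 0.0, 1.533]
force: [-0.5, 0.6, -0.4]
grip_width: 0.0938
grip_force: 0.0
```

Emit:
apply_moves(deltas=[[0,0,0,0,0,0,0]])

```text
time_s: 39.8
ee_pos: [0.6147, 0.08, 0.3732]
eef_rot: [-3.14, 0.0, 1.529]
force: [0.2, -0.6, -0.3]
grip_width: 0.0938
grip_force: 0.0
```

Emit:
apply_moves(deltas=[[0,2,0,0,0,0,0],[0,3,-0.1,0,0,0,0],[0,2.8,0,0,0,0,0],[0,0,0,-2,0,0,0],[0,0,0,-2,0,0,0],[0,0,0,-2,0,0,0],[60,0,0,-0.8,0,0,0],[120,0,0,0,0,0,0],[160,0,0,0,0,0,0],[160,0,0,0,0,0,0]], grip_force=20)

```text
time_s: 40.8
ee_pos: [0.6927, 0.0792, 0.3075]
eef_rot: [3.14, -0.0, 1.53]
force: [-0.6, -0.6, -0.4]
grip_width: 0.0658
grip_force: 0.0
```

Emit:
apply_moves(deltas=[[230,0,0,0,0,0,0],[230,0,0,0,0,0,0],[230,0,0,0,0,0,0],[230,0,0,0,0,0,0],[230,0,0,0,0,0,0],[230,0,0,0,0,0,0]])

```text
time_s: 41.4
ee_pos: [0.6925, 0.0791, 0.3059]
eef_rot: [-3.141, 0.0, 1.53]
force: [-2.3, -0.8, 1.2]
grip_width: 0.0216
grip_force: 20.0
```

Gripped. Up 22 mm, back 41 mm, then down.

Emit:
apply_moves(deltas=[[230,0,0,0.7,0,0,0],[230,0,0,0.8,0,0,0],[230,0,0,0.7,0,0,0],[230,0,0,0,0,0,0],[230,-0.8,0.02,0,0,0,0],[230,-0.8,0.02,0,0,0,0],[230,-0.8,0.02,0,0,0,0],[230,-0.8,0.02,0,0,0,0],[230,-0.8,0.02,0,0,0,0],[230,0,0,0,0,0,0]])

```text
time_s: 42.4
ee_pos: [0.6525, 0.0803, 0.3284]
eef_rot: [3.14, -0.0, 1.53]
force: [0.9, 1.6, -5.1]
grip_width: 0.0217
grip_force: 20.0
```

Emit:
apply_moves(deltas=[[230,0,0,-1,0,0,0],[230,0,0,-1.5,0,0,0],[230,0,0,-1.5,0,0,0],[230,0,0,-1.5,0,0,0],[230,0,0,-1.5,0,0,0],[230,0,0,-1,0,0,0],[230,0,0,-0.5,0,0,0],[230,0,0,-0.2,0,0,0],[230,0,0,0,0,0,0]])

```text
time_s: 43.3
ee_pos: [0.6545, 0.0801, 0.2456]
eef_rot: [3.132, -0.001, 1.53]
force: [1.4, 0.1, 22.5]
grip_width: 0.0215
grip_force: 20.0
```

The stop sits 3–5 mm higher in my grip, consistent with the offset seen while hooking. Easing off, releasing and checking.

Emit:
apply_moves(deltas=[[230,0,0,0.3,0,0,0],[200,0,0,0,0,0,0],[150,0,0,0,0,0,0],[100,0,0,0,0,0,0],[50,0,0,0,0,0,0],[0,0,0,0,0,0,0],[0,0,0,1,0,0,0],[0,0,0,3,0,0,0],[0,0,0,4,0,0,0],[0,-1,-2,3,0,0,0]])

```text
time_s: 44.3
ee_pos: [0.6428, 0.0614, 0.3566]
eef_rot: [3.14, -0.0, 1.532]
force: [0.0, -0.8, -0.4]
grip_width: 0.0819
grip_force: 0.0
```

Emit:
apply_moves(deltas=[[0,-3,-3,0,0,0,0],[0,-4,-4,0,0,0,0],[0,-4,-4,0,0,0,0],[0,-4,-4,0,0,0,0],[0,-4,-4,0,0,0,0],[0,-2,-4,0,0,0,0],[0,0,-4,0,0,0,0],[0,0,0,0,0,0,0]])

```text
time_s: 45.1
ee_pos: [0.4504, -0.1946, 0.3546]
eef_rot: [3.141, 0.001, 1.526]
force: [0.1, 0.5, -0.3]
grip_width: 0.0943
grip_force: 0.0
```

```bash
python3 - <<'E'
from h import *
import pickle
d0=pickle.load(open('c0.pkl','rb'))
t=cam('top'); s=cam('scene')
# compare with the start: cabinet areas
rows=[]
for c,o,r in ((t,d0['top'],(165,245,205,365)),(s,d0['scene'],(170,390,230,340))):
    A=o['img'][r[0]:r[1],r[2]:r[3]];B=c['img'][r[0]:r[1],r[2]:r[3]]
    rows.append(cv2.resize(np.hstack([A,B]),(780,195 if c is t else 390),interpolation=3))
    print(cv2.phaseCorrelate(A.mean(2),B.mean(2)))
# row profiles of yellow rim
for c in (d0['top'],t):
    h=cv2.cvtColor(c['img'],cv2.COLOR_RGB2HSV)[165:245,225:345]; m=(h[...,0]>20)&(h[...,0]<35)&(h[...,1]>150)
    print('rim rows',(np.nonzero(m)[0].mean()+165).round(2), m.sum())
cv2.imwrite('pics/c8.png',np.vstack(rows)[:,:,::-1])
E
```

```text
((0.0040378421591213964, 0.04865592008350461), 0.9299171761175223)
((-0.01547978671506911, 0.5613950771794123), 0.8847203230129008)
rim rows 204.93 322
rim rows 205.01 299
```

View pics/c8.png

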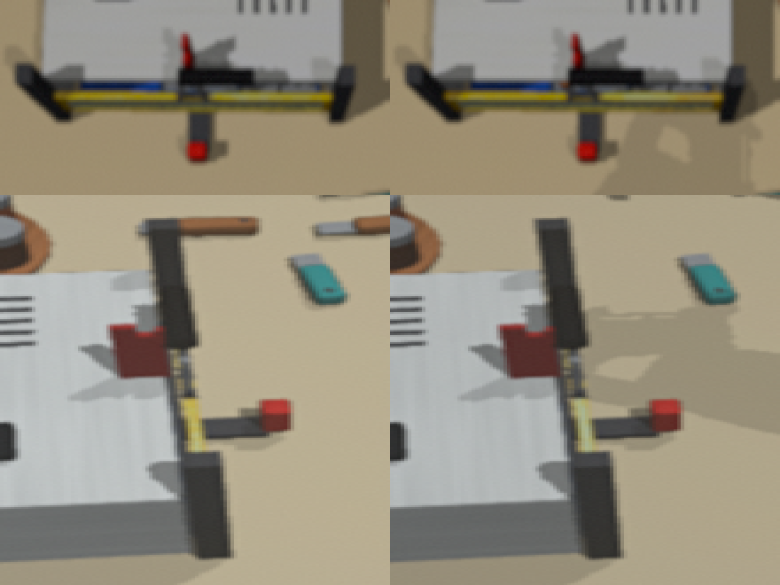

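The view matches the start: guard down, bar upright, tray handle home, robot clear of everything.

```bash
python3 -c "
from station import ctrl
print(ctrl.hand_in())"
```

```text
the job is handed in; nothing more can be done
None
```

I handed the job in: the one short and two medium scrapers present are in their matching rows, the tray went home while the guard was hooked, and the guard is down with its bar upright; the hand-in returned no verdict.

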